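# Pick out the gear that matches the master and run it in mesh

## Robot

A 7-joint arm with a two-finger parallel gripper is mounted at the origin on a cart in front of the work surface, level with it; the furniture and walls round the work are solid. World frame = base frame: x ahead of the robot, y to its left, z up, the work surface at z = 0. Lengths are in m, angles in rad, forces in N, time in s.
With the tool pointing down it reaches from about 0.4 to 0.875 m from the base axis. Payload 19.3 kg.
Tool frame: the origin (TCP) lies where the fingers leave the gripper's body, on its centre line; the fingertips stand bot.tip_reach ahead of it and the grasp point (between the pads) lies 54 mm ahead of it (bot.tip_reach is the distance from the TCP to the fingertips, in m); z points along the fingers, y is the line along which they close (so a half turn about z gives the same grasp; the last joint's range is limited). The gripper opens to 85 mm and grips with 20 to 120 N. Pads are 22 mm wide; open, the fingers measure 114 mm over their backs; the gripper's body (76 mm by 85 mm) begins 54 mm behind the grasp point. The pads swing forward as they close: fully open they stand 13 mm farther back than shut.
Start: joints at [1.08, 0.521, -0.036, 1.599, 0.021, 1.021, -0.113], TCP at [0.255, -0.57, 0.304] pointing down, gripper open.
Joint ranges: [-2.91, 2.91], [-0.3, 2.13], [-1.5, 1.42], [0.17, 2.43], [-1.26, 4.41], [0.16, 1.93], [-2.52, 2.52]. Speed limits (rad/s): [1.89, 1.89, 2.39, 2.39, 3.01, 3.01, 3.01].

## Interface

Orientations are given as [roll, pitch, yaw] about the fixed x, y, z axes, in that order (R = Rz(yaw) Ry(pitch) Rx(roll)).
In Python, from workcell import bot gives the robot as it stands. The module is installed in compiled form; this text tells all that it offers.
- The arm moves only by the shell command python3 -m jog 'ROWS' [FORCE]. ROWS is JSON, a list that holds one entry, the list of rows, each a list of 7 numbers: the shift along the tool's x, y, z in mm, then the turn, a rotation vector about the tool's x, y, z in rad, then the opening, from 0 (shut) to 1 (fully open). In form: [[[tx, ty, tz, wx, wy, wz, fingers], ...]]. A call has 1 to 5 rows; each row shifts and turns the commanded pose from where the row before left it, along the tool's axes as they then stand; what a row does not reach is not made up. A row lasts 1/10 s, in which the tool goes at most 50 mm and 8.59 degrees, less where a joint would pass 70% of its speed; a pose out of reach is approached as far as the arm can. A call is refused whole if a number of a shift passes 50 or a number of a turn 0.15, either way. A call with a gripper value outside its range is refused whole. The fingers move at their own pace and stop on an object; FORCE is the grip in N (left out, the last holds). Time passes only in rows, so rows that do not move let the fingers close. It gives the time, the measured TCP pose, the force, the opening and the grip force at its end, in the units of the state.
- bot.observe(): the state, without advancing time (a new reading comes with each control period).
- bot.grab_frame(name): name is "scene" or "top"; returns a dict with "img" (400x640x3 uint8, red, green, blue), "intrinsics" (3x3 intrinsics, pixels), "R" (3x3) and "t" (3): a world point X has camera coordinates R X + t. Camera axes: x right, y down, z forward; pixel columns grow to the right and rows downward; lengths in m; the calibration is good to about 2 mm. A picture is of the moment at which its call begins. There is no depth.
- bot.job_done(): hands the job in; it is judged then, once.
Trained networks look in a picture, given as the dict that the camera call returned (one of the last four; its "shot" number tells which), for a name from the list of things; names that differ only in an ending like _2 or _b are one class to them, and where a whole thing is asked for, a point or a joint stands for the part that bears it (a point fixed in the world has none). Each returns a list of dicts, best first, with "conf" (0 to 1); they miss things now and then, are a little off and sometimes report something else, mostly with a low value. They report only what shows in the picture. A call takes as long as a camera call. They do not tell look-alikes from the thing itself.
- bot.trace(query, picture): "region" (400x640 bool, what is visible of it).
- bot.spot_point(query, picture): "xyz" ([x, y, z] in m, in world coordinates, good to about 4 mm: a listed point, or the origin of a listed thing).
The state is a dict: "clock": time; "qpos": joint angles; "qd": joint speeds; "joint_efforts": joint torques, N m; "position": TCP position; "tool_rot": TCP orientation; "force": force on the tool from outside, world axes, zero at the start; "moment": the same for the moment, N m; "grip_width": finger opening in m; "finger_force": force on a finger pad.
Only numpy, scipy, OpenCV 4.12 (cv2) and the standard library are available. Lean on these libraries where they do the work, as an engineer would, in place of code of your own. Each camera call takes 0.05 s, during which the arm holds its last target. There are 200 camera calls.

## Task

One of the three loose gears on the checking plate has as many teeth as the master gear under the crank: slide that one along its slot, fully home, so that its teeth mesh with the master. Then turn the crank slowly clockwise (seen from above) to its stop, with the two gears staying in mesh, and let go. Leave the other two gears and the other things lying about where they are.

Things in the scene. Friction and masses are not known exactly. Their poses are not given: they have to be found in the camera images.
- check_plate: Fixed round grey plate, 210 mm across, 8 mm thick, origin under its centre on the table, the master gear in its middle. Three straight slots with closed ends, each between two aluminium rails (tops 18 mm above the table, 14 mm apart), lead outwards along the plate's +y (slot a), -x (slot b) and -y (slot c). A steel post, 56 mm high, 8 mm thick, marks the end of the crank's travel.
- master_axis (a point): Point on the master gear's vertical axis, 23 mm above the table, half-way up its teeth. The master is steel: 14 teeth of module 3, 48 mm over the tooth tips, oiled teeth from 18 to 28 mm above the table.
- master (a joint): Angle of master gear and crank (they are one piece), rad, growing clockwise seen from above, from 0 to the stop at 2.6; it starts between 0.2 and 0.6. It turns easily (about 0.01 N m) and stays where it is left.
- crank_handle (a point): Middle of the crank's upright black round handle: 12 mm thick, 30 mm tall (57 to 87 mm above the table), standing 28 mm from the master's axis on an aluminium arm (51 to 57 mm above the table). The point moves with the crank round the master's axis. The handle may be pinched from above without turning the wrist: it slips in the fingers.
- gear_small_hub (a point): Loose steel gear with 11 teeth, 39 mm over the tips; the point is the middle of its hub. All three gears rest on the rails, teeth from 18 to 28 mm above the table; on top a round hub 18 mm thick, 28 to 44 mm above the table (point at 36); underneath a 12 mm stub in the slot. About 0.15 kg; under 2 N pushed at the hub slides it along the slot.
- gear_medium_hub (a point): Loose steel gear with 14 teeth, 48 mm over the tips, the same as the master; the point is the middle of its hub, 36 mm above the table. In all else like the small one.
- gear_large_hub (a point): Loose steel gear with 17 teeth, 57 mm over the tips; the point is the middle of its hub, 36 mm above the table. In all else like the small one. Each gear stands in a slot of its own, 26 to 46 mm out from that slot's home point; which gear is in which slot varies.
- slot_home_a (a point): Where the hub's middle is when a gear is fully home at the inner end of slot a: 43 mm from the master's axis (which is mesh for a 14-tooth gear), 36 mm up. A gear that stops some 5 mm short has met tooth on tooth. A gear's own slot is the one whose home point lies nearest to it.
- slot_home_b (a point): The same for slot b. The slots are skewed, not aimed straight at the master's axis: turning the master clockwise draws a meshed gear towards the inner end, counter-clockwise throws it out.
- slot_home_c (a point): The same for slot c.
- hex_key: Black hex key, 32x74x7 mm, lying loose on the back of the checking plate: leave it.
- loupe: Black eye loupe, 38 mm across and 30 mm tall, standing on the back of the checking plate: leave it.
- calliper: Digital calliper, 74x200x10 mm, lying on the table to the left of the plate: leave it.
- turned_sample: Short turned part, 30 mm across, 22 mm tall, on the table further left: leave it.
- dial_gauge: Dial indicator, 111x58x21 mm, lying on the table at the left: leave it.
There are look-alikes about, which are no part of the job. What is shaped like the part that bears gear_medium_hub but purple is not meant.

How it is judged:
By the outcome, as a careful person would: the job done as asked, in the order asked, and still so for the second after the job is handed in, with the robot touching nothing.
It also fails if it takes over 51 s, if anything falls off the work surface, if the arm or the gripper's body presses on something with over 40 N, if the wrist force passes 120 N, or if a joint passes its speed limit or range.

## Working session

There is one attempt and no reset: what is moved stays moved. The work goes in short steps, Python scripts to look and compute and a shell command to move; the robot and the scene stay as the last step left them, time stands still between calls to the robot, and variables do not carry over. Pictures are saved under pics/ and viewed, at most 10 in all, crops included, and the job is handed in when it is done.

```bash
mkdir -p pics; cat > h.py <<'E'
import cv2,numpy as np
from workcell import bot
def save(n,f,crop=None,k=1):
    im=f["img"][:,:,::-1]
    if crop: a,b,c,d=crop; im=im[b:d,a:c]
    cv2.imwrite("pics/"+n,cv2.resize(im,None,fx=k,fy=k,interpolation=cv2.INTER_CUBIC))
def px(f,X):
    p=f["intrinsics"]@(f["R"]@np.array(X)+f["t"]); return p[:2]/p[2]
def ray(f,u,v,z):
    d=f["R"].T@np.linalg.solve(f["intrinsics"],[u,v,1]); c=-f["R"].T@f["t"]
    return c+d*(z-c[2])/d[2]
E
python3 - <<'E'
from h import *
s=bot.observe(); print({k:np.round(v,3) for k,v in s.items()}, bot.tip_reach)
fs={n:bot.grab_frame(n) for n in("scene","top")}
for n,f in fs.items():
    save(n+"0.png",f); print(n,"cam",-f["R"].T@f["t"])
    for q in["master_axis","crank_handle","gear_small_hub","gear_medium_hub","gear_large_hub","slot_home_a","slot_home_b","slot_home_c","check_plate"]:
        for d in bot.spot_point(q,f)[:3]: print(n,q,round(d["conf"],2),np.round(d["xyz"],4),np.round(px(f,d["xyz"])))
E
```

```text
{'clock': np.float64(0.0), 'qpos': array([ 1.08 ,  0.522, -0.036,  1.6  ,  0.021,  1.021, -0.113]), 'qd': array([ 0.001, -0.001,  0.002, -0.   , -0.002,  0.001,  0.   ]), 'joint_efforts': array([ 0.0000e+00, -9.2710e+01,  1.9800e+00, -3.6992e+01,  1.8000e-02,
        8.0000e-03, -0.0000e+00]), 'position': array([ 0.255, -0.57 ,  0.303]), 'tool_rot': array([-3.14 ,  0.   ,  0.421]), 'force': array([-0.166,  0.357,  0.739]), 'moment': array([-0.029, -0.003,  0.013]), 'finger_force': np.float64(0.0), 'grip_width': np.float64(0.086)} 0.0726
scene cam [0.2214878  0.59749937 0.89339578]
scene master_axis 0.78 [ 0.5678 -0.3578  0.0255] [358. 159.]
scene crank_handle 0.55 [ 0.5395 -0.3445  0.0705] [365. 154.]
scene gear_small_hub 0.66 [ 0.4922 -0.3357  0.0313] [377. 169.]
scene gear_small_hub 0.46 [ 0.542  -0.4214  0.0354] [372. 148.]
scene gear_medium_hub 0.65 [ 0.4911 -0.1832  0.027 ] [359. 201.]
scene gear_medium_hub 0.53 [ 0.5842 -0.1781  0.0235] [330. 193.]
scene gear_medium_hub 0.44 [ 0.6353 -0.3331  0.0049] [336. 163.]
scene gear_large_hub 0.74 [ 0.584  -0.296   0.0317] [346. 168.]
sc
[... 1114 characters left out ...]
0.3355  0.0309] [441. 208.]
top gear_medium_hub 0.78 [ 0.4936 -0.1873  0.0254] [378. 220.]
top gear_medium_hub 0.65 [ 0.5883 -0.179   0.0301] [375. 180.]
top gear_medium_hub 0.54 [ 0.5424 -0.4267  0.0379] [480. 202.]
top gear_large_hub 0.92 [ 0.583  -0.2906  0.0367] [422. 183.]
top slot_home_a 0.87 [ 0.5826 -0.3225  0.0341] [436. 184.]
top slot_home_a 0.77 [ 0.5269 -0.3393  0.0364] [443. 207.]
top slot_home_b 0.87 [ 0.5826 -0.3225  0.0341] [436. 184.]
top slot_home_b 0.77 [ 0.5269 -0.3393  0.0364] [443. 207.]
top slot_home_c 0.87 [ 0.5826 -0.3225  0.0341] [436. 184.]
top slot_home_c 0.77 [ 0.5269 -0.3393  0.0364] [443. 207.]
top check_plate 0.91 [ 5.663e-01 -3.581e-01 -1.000e-04] [447. 193.]
```

```bash
python3 - <<'E'
from h import *
f=bot.grab_frame("top"); save("t1.png",f,(360,140,520,260),5)
f=bot.grab_frame("scene"); save("s1.png",f,(290,110,450,230),5)
E
```

```text
(no output)
```

View pics/t1.png

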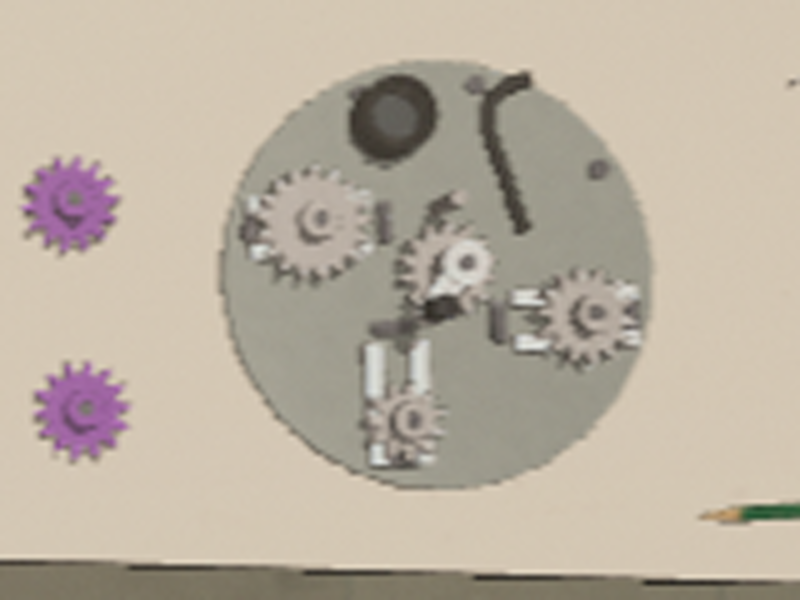

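View pics/s1.png

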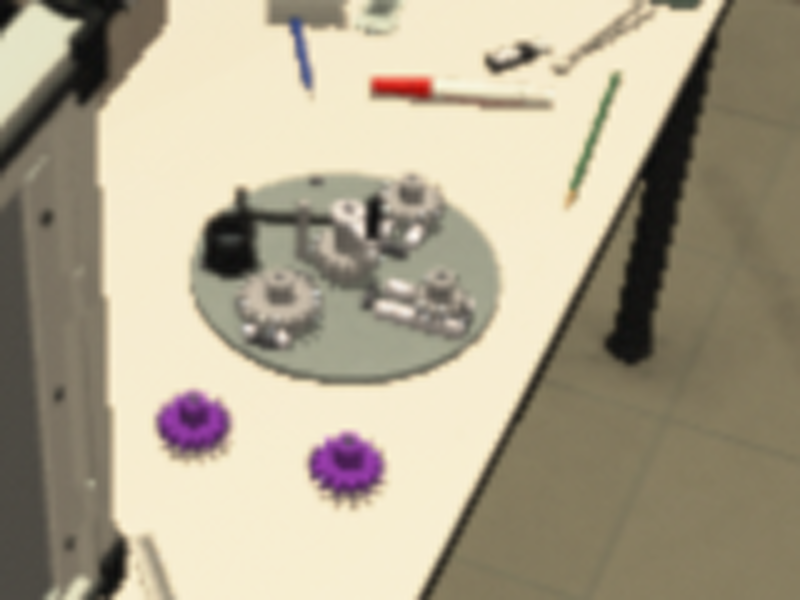

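View pics/top0.png

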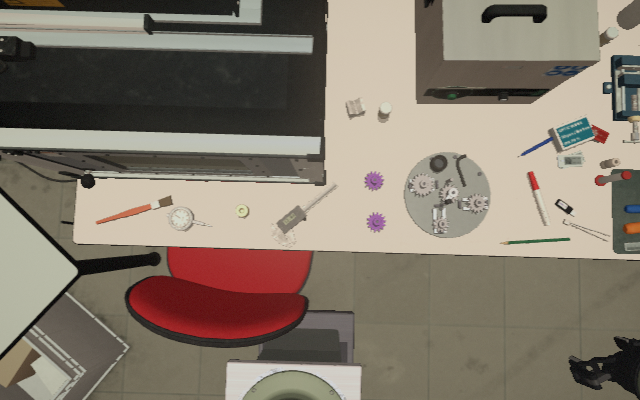

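Top crop: the large gear is at (422,183), the small one at (442,223), and the 14-tooth steel gear in slot c on the right is at (479,203). The crank handle is black, at (447,202), with the post just above the master. The look-alikes are the purple gears at (378,220) and (375,180), and they are excluded by colour. The medium steel gear at (479,203) is the one I want.

```bash
python3 - <<'E'
from h import *
f=bot.grab_frame("top"); g=bot.grab_frame("scene")
def tri(p,q):
    A=[];b=[]
    for F,(u,v) in((f,p),(g,q)):
        P=F["intrinsics"]@np.c_[F["R"],F["t"]]
        for w,r in((u,0),(v,1)): A.append(P[r,:3]-w*P[2,:3]); b.append(w*P[2,3]-P[r,3])
    return np.linalg.lstsq(np.array(A),np.array(b),rcond=None)[0]
print("hub",tri((479.2,202.6),(372.2,146.4)),ray(f,479.2,202.6,.044),ray(g,372.2,146.4,.044))
print("crankhub top",ray(f,453.4,192.4,.057),ray(g,360,151.6,.057))
print("handle top",ray(f,447.2,202,.08))
for n,p,q in(("c",(463,199.4),(488,198)),("c2",(464,209),(488,208)),("b",(433,209),(435,233)),("b2",(446,208),(447,233))):
    a,b=[ray(f,*x,.018)for x in(p,q)]; d=(b-a)[:2]; print(n,a,b,np.degrees(np.arctan2(d[1],d[0])))
# area of gears
for q in("gear_small_hub","gear_medium_hub","gear_large_hub"):
    for d in bot.trace(q,f)[:4]:
        v,u=np.nonzero(d["region"]); print(q,round(d["conf"],2),u.mean().round(1),v.mean().round(1),len(u))
# rectified map, 1mm=3px, at z=0.02
c=(0.565,-0.36);S=3;N=110
src=[];dst=[]
for dx,dy in((-1,-1),(-1,1),(1,-1),(1,1)):
    X=(c[0]+dx*.11,c[1]+dy*.11,.02); src.append(px(f,X)); dst.append(((1-dy)*N*S/1.2,(1-dx)*N*S/1.2))
H=cv2.getPerspectiveTransform(np.float32(src),np.float32(dst))
cv2.imwrite("pics/rect.png",cv2.warpPerspective(f["img"][:,:,::-1],H,(550,550),flags=cv2.INTER_CUBIC))
E
```

```text
hub [ 0.54133063 -0.42279548  0.04256727] [ 0.54023934 -0.42262281  0.044     ] [ 0.54205838 -0.4206509   0.044     ]
crankhub top [ 0.56115918 -0.35861939  0.057     ] [ 0.56366565 -0.36286229  0.057     ]
handle top [ 0.53647204 -0.33845753  0.08      ]
c [ 0.54905532 -0.39228953  0.018     ] [ 0.55414079 -0.45226407  0.018     ] -85.15326109952838
c2 [ 0.52602399 -0.39473928  0.018     ] [ 0.53006729 -0.45220452  0.018     ] -85.97526127057348
b [ 0.52390357 -0.32049843  0.018     ] [ 0.46666838 -0.32573912  0.018     ] -174.76835104778857
b2 [ 0.52719505 -0.35162109  0.018     ] [ 0.46748921 -0.35434578  0.018     ] -177.38710908000562
gear_small_hub 0.66 440.9 224.0 183
gear_medium_hub 0.75 376.6 221.6 258
gear_medium_hub 0.46 374.1 180.5 216
gear_large_hub 0.84 422.3 183.8 327
```

View pics/rect.png

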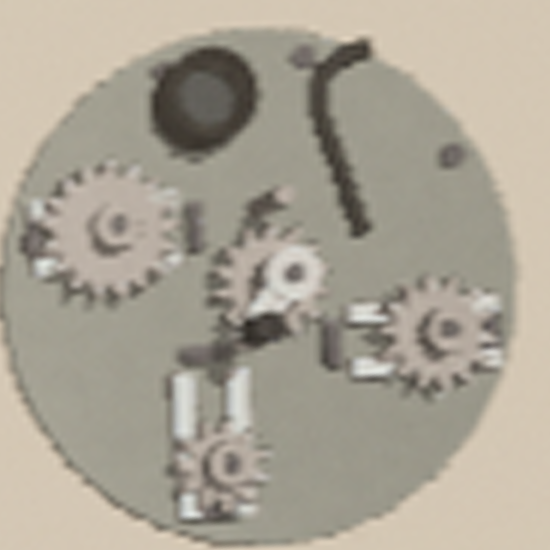

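```bash
python3 -m jog '[[[0,0,0,0,0,-0.145,0.5],[0,0,0,0,0,-0.145,0.5],[0,0,0,0,0,-0.145,0.5],[0,0,0,0,0,-0.145,0.5],[0,0,0,0,0,-0.145,0.5]]]' 20; python3 -m jog '[[[0,0,0,0,0,-0.145,0.5],[0,0,0,0,0,-0.145,0.5],[0,0,0,0,0,-0.145,0.5],[0,0,0,0,0,-0.145,0.5]]]'
```

```text
clock: 1.85
position: [0.2553, -0.5705, 0.3039]
tool_rot: [-3.142, 0.0, 1.152]
force: [-0.2, -0.1, -0.5]
grip_width: 0.0426
finger_force: 0.0
clock: 2.25
position: [0.2552, -0.5705, 0.3039]
tool_rot: [-3.142, 0.0, 1.732]
force: [-0.6, -0.3, -0.5]
grip_width: 0.0427
finger_force: 0.0
```

The rectified view shows the slots turned about +4° from the world axes. The medium steel gear is at the right, (450,332), with the hub near (0.541,-0.423). The crank arm points down and left to the black handle at (262,328).

```bash
python3 -m jog '[[[0,0,0,0,0,0.08,0.5],[14,33,16,0,0,0,0.5],[14,33,16,0,0,0,0.5],[14,33,16,0,0,0,0.5],[14,33,16,0,0,0,0.5]]]'; python3 -m jog '[[[14,33,16,0,0,0,0.5],[14,33,16,0,0,0,0.5],[14,33,16,0,0,0,0.5],[14,33,16,0,0,0,0.5],[14,33,16,0,0,0,0.5]]]';python3 -m jog '[[[0,0,0,0,0,0,0.5],[0,0,0,0,0,0,0.5]]]'
python3 - <<'E'
from h import *
f=bot.grab_frame("top");g=bot.grab_frame("scene");a=g["img"][100:220,300:460];b=f["img"][140:260,380:540]
cv2.imwrite("pics/c2.png",cv2.resize(np.vstack([b,a])[:,:,::-1],None,fx=2.5,fy=2.5,interpolation=cv2.INTER_CUBIC))
E
```

```text
clock: 2.75
position: [0.3838, -0.5041, 0.2394]
tool_rot: [3.141, 0.0, 1.645]
force: [-1.1, -0.3, -0.1]
grip_width: 0.043
finger_force: 0.0
clock: 3.25
position: [0.5432, -0.4219, 0.1592]
tool_rot: [-3.142, 0.0, 1.646]
force: [0.8, -0.2, -0.6]
grip_width: 0.0429
finger_force: 0.0
clock: 3.45
position: [0.5425, -0.4218, 0.1592]
tool_rot: [-3.141, -0.001, 1.647]
force: [-0.4, -0.7, 0.8]
grip_width: 0.0428
finger_force: 0.0
```

View pics/c2.png

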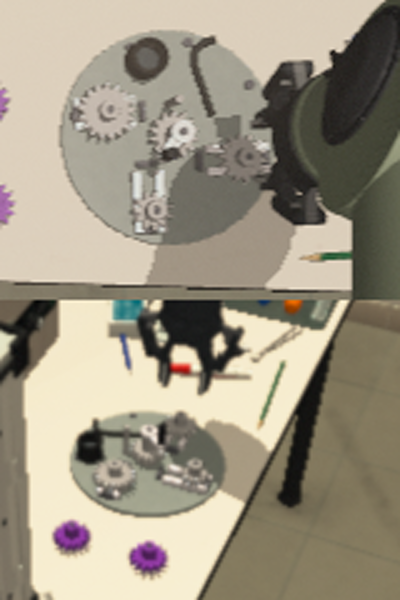

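```bash
python3 -m jog '[[[0,-1,15,0,0,0,0.5],[0,0,15,0,0,0,0.5],[0,0,13,0,0,0,0.5],[0,0,8,0,0,0,0.5],[0,0,5,0,0,0,0.5]]]'; python3 -m jog '[[[0,0,0,0,0,0,0.15],[0,0,0,0,0,0,0.1],[0,0,0,0,0,0,0.1],[0,0,0,0,0,0,0.1]]]' 20
```

```text
clock: 4.05
position: [0.5407, -0.4225, 0.1026]
tool_rot: [-3.141, -0.001, 1.646]
force: [0.6, -0.4, 0.3]
grip_width: 0.0427
finger_force: 0.0
clock: 4.45
position: [0.5411, -0.4227, 0.1042]
tool_rot: [3.141, 0.0, 1.646]
force: [-0.6, 0.8, -2.3]
grip_width: 0.0174
finger_force: 19.5
```

```bash
python3 -m jog '[[[4,0,0,0,0,0,0.1],[4,0,0,0,0,0,0.1],[4,0,0,0,0,0,0.1],[4,0,0,0,0,0,0.1],[2,0,0,0,0,0,0.1]]]'
```

```text
clock: 4.95
position: [0.5398, -0.4043, 0.1041]
tool_rot: [3.141, 0.0, 1.646]
force: [0.3, -2.2, 1.9]
grip_width: 0.0167
finger_force: 19.9
```

```bash
python3 -m jog '[[[2,0,0,0,0,0,0.1],[1,0,0,0,0,0,0.1],[1,0,0,0,0,0,0.1],[1,0,0,0,0,0,0.1],[0,0,0,0,0,0,0.1]]]'
```

```text
clock: 5.45
position: [0.5393, -0.3998, 0.1041]
tool_rot: [3.141, 0.0, 1.646]
force: [-0.9, -2.7, 5.3]
grip_width: 0.0169
finger_force: 20.2
```

```bash
python3 -m jog '[[[1,0,0,0,0,0,0.1],[1,0,0,0,0,0,0.1],[1,0,0,0,0,0,0.1],[0,0,0,0,0,0,0.1]]]'
```

```text
clock: 5.85
position: [0.5391, -0.3968, 0.104]
tool_rot: [3.141, 0.0, 1.646]
force: [-0.4, -3.9, 5.2]
grip_width: 0.0162
finger_force: 20.5
```

```bash
python3 -m jog '[[[1,0,0,0,0,0,0.1],[1,0,0,0,0,0,0.1],[1,0,0,0,0,0,0.1],[0,0,0,0,0,0,0.1]]]'
```

```text
clock: 6.25
position: [0.5388, -0.3935, 0.1038]
tool_rot: [-3.141, -0.0, 1.646]
force: [0.3, -2.6, 3.9]
grip_width: 0.0166
finger_force: 20.5
```

```bash
python3 -m jog '[[[1,0,0,0,0,0,0.1],[1,0,0,0,0,0,0.1],[1,0,0,0,0,0,0.1],[0,0,0,0,0,0,0.1]]]'
python3 - <<'E'
from h import *
f=bot.grab_frame("top");g=bot.grab_frame("scene");a=g["img"][120:200,300:420];b=f["img"][150:240,400:520]
cv2.imwrite("pics/c3.png",cv2.resize(np.vstack([b,a])[:,:,::-1],None,fx=3.5,fy=3.5,interpolation=cv2.INTER_CUBIC))
for F in(f,g):
  for d in bot.spot_point("gear_medium_hub",F)[:4]: print(round(d["conf"],2),np.round(d["xyz"],4))
E
```

```text
clock: 6.65
position: [0.5385, -0.3904, 0.1037]
tool_rot: [-3.141, -0.0, 1.646]
force: [1.5, -3.6, -0.1]
grip_width: 0.0169
finger_force: 20.1
0.78 [ 0.4931 -0.1864  0.0214]
0.77 [ 0.588  -0.1802  0.0275]
0.75 [ 0.5639 -0.3584 -0.001 ]
0.61 [ 0.5057 -0.0159  0.0022]
0.69 [ 0.4891 -0.1841  0.0264]
0.57 [ 0.5847 -0.1791  0.0249]
0.46 [ 0.5375 -0.39    0.0345]
```

View pics/c3.png

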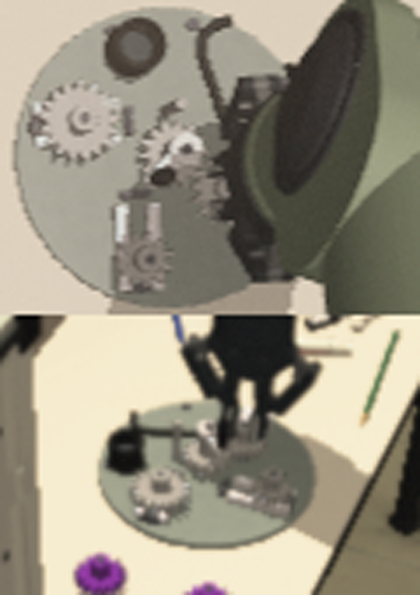

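The gear is following the gripper: the scene view puts it in the fingers next to the master, and the network gives (0.5375,-0.390). There is no hard stop yet, so I keep pushing.

```bash
python3 -m jog '[[[1,0,0,0,0,0,0.1],[1,0,0,0,0,0,0.1],[0,0,0,0,0,0,0.1]]]'
```

```text
clock: 7.15
position: [0.5384, -0.3888, 0.1039]
tool_rot: [-3.141, 0.0, 1.646]
force: [-0.3, -3.2, 0.1]
grip_width: 0.0168
finger_force: 20.2
```

```bash
python3 -m jog '[[[1,0,0,0,0,0,0.1],[1,0,0,0,0,0,0.1],[0,0,0,0,0,0,0.1]]]'
```

```text
clock: 7.45
position: [0.5383, -0.3868, 0.104]
tool_rot: [-3.142, 0.0, 1.646]
force: [-1.0, -4.3, 1.5]
grip_width: 0.0167
finger_force: 20.6
```

```bash
python3 - <<'E'
from h import *
g=bot.grab_frame("scene");save("c4.png",g,(330,130,410,190),8)
for q in("gear_medium_hub","gear_large_hub","gear_small_hub","master_axis","check_plate","slot_home_a"):
  for d in bot.spot_point(q,g)[:4]: print(q,round(d["conf"],2),np.round(d["xyz"],4))
E
```

```text
gear_medium_hub 0.73 [ 0.4912 -0.1791  0.0254]
gear_medium_hub 0.71 [ 0.5832 -0.1791  0.025 ]
gear_medium_hub 0.6 [ 0.5354 -0.389   0.0391]
gear_large_hub 0.54 [ 0.5849 -0.2971  0.034 ]
gear_small_hub 0.52 [ 0.6368 -0.3342  0.0064]
gear_small_hub 0.47 [ 0.4901 -0.3344  0.0346]
gear_small_hub 0.47 [ 0.5843 -0.321   0.0346]
gear_small_hub 0.22 [ 0.5366 -0.3888  0.0395]
master_axis 0.65 [ 0.5656 -0.3597  0.0248]
check_plate 0.91 [ 0.5625 -0.3623 -0.0012]
check_plate 0.59 [ 0.5874 -0.2926  0.0338]
check_plate 0.54 [ 0.5649 -0.3569  0.0241]
slot_home_a 0.93 [ 0.5389 -0.3935  0.0354]
slot_home_a 0.86 [ 0.5246 -0.3383  0.0354]
slot_home_a 0.82 [ 0.5841 -0.3208  0.0362]
```

View pics/c4.png

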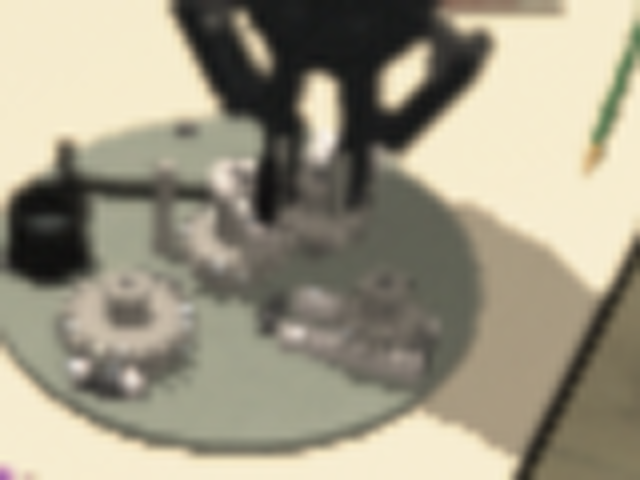

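```bash
python3 -m jog '[[[-3,0,0,0,0,0,0.3],[-3,0,0,0,0,0,0.3],[0,0,0,0,0,0,0.1],[0,0,0,0,0,0,0.1],[0,0,0,0,0,0,0.1]]]' 60; python3 -m jog '[[[1,0,0,0,0,0,0.1],[1,0,0,0,0,0,0.1],[0,0,0,0,0,0,0.1]]]';python3 -c "
from h import *
print(bot.observe()['moment'])"
```

```text
clock: 8.3
position: [0.5388, -0.3928, 0.1039]
tool_rot: [3.142, 0.0, 1.646]
force: [-0.5, -1.6, 1.8]
grip_width: 0.0148
finger_force: 58.5
clock: 8.6
position: [0.5386, -0.3915, 0.1041]
tool_rot: [3.141, 0.001, 1.645]
force: [1.0, -6.1, -0.3]
grip_width: 0.0153
finger_force: 58.5
[-1.57530196 -0.22533043 -0.0181633 ]
```

```bash
python3 -m jog '[[[1,0,0,0,0,0,0.1],[1,0,0,0,0,0,0.1],[0,0,0,0,0,0,0.1]]]'; python3 -m jog '[[[0,0,0,0,0,0.06,0.1],[0,0,0,0,0,0.06,0.1],[0,0,0,0,0,0,0.1]]]';python3 -c "
from h import *
print(bot.observe()['moment'])"
```

```text
clock: 8.9
position: [0.5385, -0.3899, 0.1042]
tool_rot: [3.141, 0.002, 1.645]
force: [0.8, -8.2, -0.5]
grip_width: 0.0151
finger_force: 58.7
clock: 9.2
position: [0.5388, -0.3898, 0.1042]
tool_rot: [3.14, 0.002, 1.523]
force: [3.3, -8.6, -0.8]
grip_width: 0.0152
finger_force: 58.7
[-2.07216483 -0.68697704  0.05014865]
```

```bash
cat > m.py <<'E'
from h import *
f=bot.grab_frame("top");g=bot.grab_frame("scene")
for F in(f,g):
  for q in("crank_handle","gear_medium_hub"):
    for d in bot.spot_point(q,F)[:4]:
      x=d["xyz"]
      if np.hypot(x[0]-.55,x[1]+.37)<.06: print(q,round(d["conf"],2),np.round(x,4))
print(np.round(bot.observe()["moment"],3))
E
python3 m.py; python3 -m jog '[[[0,0,0,0,0,-0.1,0.1],[0,0,0,0,0,-0.1,0.1],[0,0,0,0,0,-0.1,0.1],[0,0,0,0,0,-0.1,0.1],[0,0,0,0,0,0,0.1]]]'; python3 m.py
```

```text
crank_handle 0.66 [ 0.5427 -0.3377  0.0698]
gear_medium_hub 0.56 [ 0.538  -0.393   0.0376]
[-2.078 -0.687 -0.006]
clock: 10.0
position: [0.5386, -0.3901, 0.1042]
tool_rot: [3.141, 0.002, 1.929]
force: [1.7, -8.0, -0.0]
grip_width: 0.0154
finger_force: 58.9
crank_handle 0.54 [ 0.5444 -0.3355  0.0705]
gear_medium_hub 0.62 [ 0.5418 -0.3949  0.0346]
crank_handle 0.53 [ 0.5498 -0.3359  0.0704]
[-2.088 -0.457  0.006]
```

The crank handle turned along with the gear (from (0.538,-0.344) to about (0.547,-0.336)), and the gear sits at slot_home_c against a firm stop, so they are meshed. Next I release and lift.

```bash
python3 -m jog '[[[0,0,0,0,0,0,0.4],[0,0,0,0,0,0,0.4],[0,0,0,0,0,0,0.4],[0,0,-5,0,0,0,0.4],[0,0,-10,0,0,0,0.4]]]' 30; python3 -m jog '[[[0,0,-30,0,0,0,0.4],[-20,0,-45,0,0,-0.06,0.4],[-40,0,-40,0,0,-0.06,0.4],[-40,0,0,0,0,-0.06,0.4],[0,0,0,0,0,-0.06,0.4]]]'
python3 m.py; python3 - <<'E'
from h import *
f=bot.grab_frame("top");g=bot.grab_frame("scene")
b=f["img"][150:240,400:520];a=g["img"][120:210,310:430]
cv2.imwrite("pics/c5.png",cv2.resize(np.vstack([b,a])[:,:,::-1],None,fx=3.3,fy=3.3,interpolation=cv2.INTER_CUBIC))
print(bot.observe()["qpos"].round(2))
E
```

```text
clock: 10.8
position: [0.5382, -0.3884, 0.1188]
tool_rot: [-3.141, -0.001, 1.926]
force: [-0.6, -0.1, 0.1]
grip_width: 0.034
finger_force: 0.0
clock: 11.3
position: [0.5784, -0.4799, 0.231]
tool_rot: [3.141, 0.004, 2.164]
force: [-0.9, 0.1, -1.8]
grip_width: 0.0342
finger_force: 0.0
crank_handle 0.68 [ 0.5464 -0.3374  0.0736]
crank_handle 0.58 [ 0.5273 -0.3377  0.0342]
gear_medium_hub 0.52 [ 0.5425 -0.3949  0.0348]
crank_handle 0.61 [ 0.5481 -0.3344  0.0678]
gear_medium_hub 0.47 [ 0.5393 -0.3914  0.0375]
[-0.005 -0.008 -0.019]
[ 0.84  0.83 -0.44  1.27  0.36  1.12  0.97]
```

View pics/c5.png

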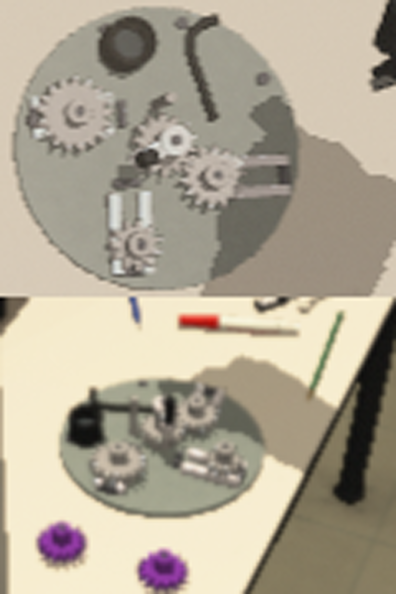

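The gear is seated against the master (top half: hub at (212,175), master ring at (175,140)). The handle is at (147,158), about (0.548,-0.3365), 126° round the axis.

```bash
python3 -m jog '[[[34,14,10,0,0,0,0.4],[34,14,10,0,0,0,0.4],[34,14,10,0,0,0,0.4],[34,13,10,0,0,0,0.4],[0,0,0,0,0,0,0.4]]]'; python3 -m jog '[[[0,0,15,0,0,0,0.4],[0,0,15,0,0,0,0.4],[0,0,15,0,0,0,0.4],[0,0,8,0,0,0,0.4],[0,0,0,0,0,0,0.4]]]'
```

```text
clock: 12.2
position: [0.5468, -0.3267, 0.1887]
tool_rot: [-3.141, -0.003, 2.17]
force: [1.2, -0.6, 1.1]
grip_width: 0.034
finger_force: 0.0
clock: 12.7
position: [0.5467, -0.3319, 0.1344]
tool_rot: [-3.141, -0.002, 2.165]
force: [0.2, 0.3, -0.5]
grip_width: 0.0343
finger_force: 0.0
```

```bash
python3 -m jog '[[[0,0,0,0,0,0,0.2],[0,0,0,0,0,0,0.1],[0,0,0,0,0,0,0.05],[0,0,0,0,0,0,0.05],[0,0,0,0,0,0,0.05]]]' 25; python3 m.py
```

```text
clock: 13.2
position: [0.5475, -0.3321, 0.1367]
tool_rot: [3.141, 0.001, 2.166]
force: [-0.1, -0.3, 3.0]
grip_width: 0.0108
finger_force: 24.7
crank_handle 0.43 [ 0.5492 -0.3357  0.0683]
gear_medium_hub 0.6 [ 0.5382 -0.3929  0.0372]
[-0.138  0.065  0.026]
```

```bash
python3 -m jog '[[[-1,0,0,0,0,0,0.05],[-1,0,0,0,0,0,0.05],[-1,0,0,0,0,0,0.05],[0,1.1,0,0,0,0.04,0.05],[0,1.1,0,0,0,0.04,0.05]]]'; python3 -m jog '[[[0,1.1,0,0,0,0.04,0.05],[0,1.1,0,0,0,0.04,0.05],[0,1.1,0,0,0,0.04,0.05],[0,1.1,0,0,0,0.04,0.05],[0,1.1,0,0,0,0.04,0.05]]]'; python3 m.py
```

```text
clock: 14.0
position: [0.5503, -0.3313, 0.1365]
tool_rot: [-3.141, -0.003, 2.085]
force: [-8.8, 12.6, 17.8]
grip_width: 0.0109
finger_force: 26.2
clock: 14.5
position: [0.5558, -0.3293, 0.1366]
tool_rot: [-3.141, -0.002, 1.885]
force: [-4.2, 10.2, 12.0]
grip_width: 0.011
finger_force: 25.8
crank_handle 0.66 [ 0.5617 -0.3613  0.0023]
gear_medium_hub 0.66 [ 0.5384 -0.3929  0.0338]
gear_medium_hub 0.49 [ 0.562  -0.3596  0.0007]
[ 2.099  0.933 -0.092]
```

```bash
python3 -m jog '[[[1,1.2,0,0,0,0.04,0.05],[0.5,1.2,0,0,0,0.04,0.05],[0,1.2,0,0,0,0.04,0.05],[0,1.2,0,0,0,0.04,0.05],[0,1.2,0,0,0,0.04,0.05]]]'
```

```text
clock: 15.3
position: [0.5615, -0.3282, 0.1366]
tool_rot: [3.141, 0.0, 1.684]
force: [-0.1, -1.0, 6.0]
grip_width: 0.0106
finger_force: 25.1
```

```bash
python3 -m jog '[[[0,1.2,0,0,0,0.04,0.05],[0,1.2,0,0,0,0.04,0.05],[0,1.2,0,0,0,0.04,0.05],[0,1.2,0,0,0,0.04,0.05],[0,1.2,0,0,0,0.04,0.05]]]'
```

```text
clock: 15.8
position: [0.5674, -0.3285, 0.1366]
tool_rot: [3.141, 0.001, 1.484]
force: [1.0, -3.0, 3.8]
grip_width: 0.0111
finger_force: 25.0
```

```bash
python3 -m jog '[[[-0.2,1.2,0,0,0,0.04,0.05],[-0.2,1.2,0,0,0,0.04,0.05],[0,1.2,0,0,0,0.04,0.05],[0,1.2,0,0,0,0.04,0.05],[0,1.2,0,0,0,0.04,0.05]]]'; python3 -m jog '[[[0,1.2,0,0,0,0.04,0.05],[0,1.2,0,0,0,0.04,0.05],[0,1.2,0,0,0,0.04,0.05],[0,1.2,0,0,0,0.04,0.05],[0,1.2,0,0,0,0.04,0.05]]]'
```

```text
clock: 16.3
position: [0.5732, -0.33, 0.1366]
tool_rot: [3.141, 0.001, 1.284]
force: [0.7, -4.2, 4.1]
grip_width: 0.0114
finger_force: 25.0
clock: 16.8
position: [0.5786, -0.3325, 0.1366]
tool_rot: [3.14, 0.001, 1.084]
force: [-0.0, -6.0, 4.2]
grip_width: 0.0108
finger_force: 25.0
```

```bash
python3 -m jog '[[[0,1.2,0,0,0,0.04,0.05],[0,1.2,0,0,0,0.04,0.05],[0,1.2,0,0,0,0.04,0.05],[0,1.2,0,0,0,0.04,0.05],[0,1.2,0,0,0,0.04,0.05]]]'; python3 m.py
```

```text
clock: 17.3
position: [0.5834, -0.3361, 0.1366]
tool_rot: [3.14, 0.001, 0.883]
force: [-2.0, -8.2, 3.6]
grip_width: 0.0111
finger_force: 25.0
crank_handle 0.48 [ 0.5803 -0.3395  0.073 ]
crank_handle 0.69 [ 0.583  -0.3402  0.0727]
gear_medium_hub 0.66 [ 0.5384 -0.3928  0.0358]
[-1.507  0.33   0.114]
```

```bash
python3 -m jog '[[[-0.6,1.2,0,0,0,0.04,0.05],[-0.6,1.2,0,0,0,0.04,0.05],[-0.1,1.2,0,0,0,0.04,0.05],[-0.1,1.2,0,0,0,0.04,0.05],[0,1.2,0,0,0,0.04,0.05]]]'
```

```text
clock: 18.1
position: [0.5873, -0.3407, 0.1366]
tool_rot: [3.14, 0.0, 0.684]
force: [0.4, -4.4, 3.2]
grip_width: 0.0107
finger_force: 25.0
```

```bash
python3 -m jog '[[[-0.1,1.2,0,0,0,0.04,0.05],[-0.1,1.2,0,0,0,0.04,0.05],[-0.1,1.2,0,0,0,0.04,0.05]]]'
```

```text
clock: 18.4
position: [0.5892, -0.3437, 0.1366]
tool_rot: [3.14, -0.0, 0.564]
force: [1.2, -4.8, 2.6]
grip_width: 0.0112
finger_force: 25.0
```

```bash
python3 -m jog '[[[-0.1,1.1,0,0,0,0.04,0.05],[-0.1,1.1,0,0,0,0.04,0.05],[-0.1,1.1,0,0,0,0.04,0.05]]]'
```

```text
clock: 18.7
position: [0.5903, -0.3463, 0.1366]
tool_rot: [3.141, 0.0, 0.444]
force: [-3.8, 2.5, 11.2]
grip_width: 0.0108
finger_force: 25.7
```

```bash
python3 -m jog '[[[-0.1,1.1,0,0,0,0.04,0.05],[-0.1,1.1,0,0,0,0.04,0.05],[-0.1,1.1,0,0,0,0.04,0.05]]]'
```

```text
clock: 19.0
position: [0.5903, -0.3472, 0.1364]
tool_rot: [-3.137, 0.002, 0.325]
force: [-16.7, 15.8, 22.9]
grip_width: 0.0111
finger_force: 27.3
```

The crank is against its stop: motion stalled with about 20 N tangential force. Now I let go.

```bash
python3 -m jog '[[[0,0,0,0,0,0,0.4],[0,0,0,0,0,0,0.4],[0,0,0,0,0,0,0.4],[0,0,-15,0,0,0,0.4],[0,0,-25,0,0,0,0.4]]]'; python3 -m jog '[[[0,0,-40,0,0,0,0.4],[0,30,-40,0,0,0,0.4],[0,45,-20,0,0,0,0.4],[0,45,0,0,0,0,0.4],[0,30,0,0,0,0,0.4]]]';python3 m.py
python3 - <<'E'
from h import *
f=bot.grab_frame("top");g=bot.grab_frame("scene")
b=f["img"][150:240,400:520];a=g["img"][120:210,310:430]
cv2.imwrite("pics/c6.png",cv2.resize(np.vstack([b,a])[:,:,::-1],None,fx=3.3,fy=3.3,interpolation=cv2.INTER_CUBIC))
for q in("gear_small_hub","gear_large_hub"): print(q,[np.round(d["xyz"],3) for d in bot.spot_point(q,f)[:2]])
E
```

```text
clock: 19.5
position: [0.5909, -0.3488, 0.1761]
tool_rot: [-3.14, 0.002, 0.326]
force: [-0.4, -0.3, 0.7]
grip_width: 0.0345
finger_force: 0.0
clock: 20.0
position: [0.6393, -0.4942, 0.2786]
tool_rot: [3.139, -0.001, 0.325]
force: [-0.3, 0.2, -0.8]
grip_width: 0.0343
finger_force: 0.0
crank_handle 0.53 [ 0.586  -0.349   0.0717]
gear_medium_hub 0.68 [ 0.5373 -0.3921  0.0382]
crank_handle 0.69 [ 0.5908 -0.3487  0.0704]
crank_handle 0.57 [ 0.5225 -0.3369  0.0358]
gear_medium_hub 0.68 [ 0.5383 -0.3886  0.0341]
gear_medium_hub 0.56 [ 0.5671 -0.3603  0.0224]
[ 0.005 -0.007  0.025]
gear_small_hub [array([ 0.628, -0.397,  0.01 ]), array([ 0.491, -0.337,  0.038])]
gear_large_hub [array([ 0.581, -0.295,  0.036])]
```

View pics/c6.png

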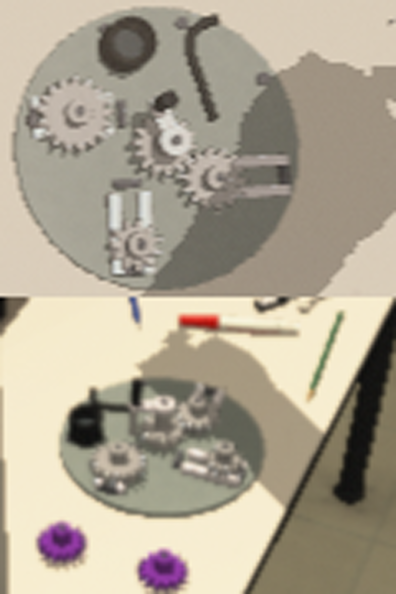

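The handle now stands at the post (165,100), the medium gear is meshed and home at (212,178), and everything else looks undisturbed.

```bash
python3 -c "
from workcell import bot
print(bot.job_done())"
```

```text
the job is handed in; nothing more can be done
None
```

The 14-tooth steel gear (slot c) is home and meshed with the master, the crank was turned slowly clockwise to its stop and released with the gears still in mesh, and the job was handed in at about 20 s of the 51 s allowed.

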